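# Nudge the third kiln prop up the sloped feed gutter behind its catch

## Task

Three kiln props carry a kiln shelf, and two already wait at the high end of the sloped wooden gutter: add the third, the ceramic tube lying on the bench before the gutter's low mouth. With the fingertips, roll it into the mouth and nudge it gently up the slope over the sprung steel catch, until the catch has sprung fully up behind it and all three lie in a row between catch and end stop and cannot roll back. Only push it: do not lift, throw or ram it, for ceramic chips, and leave the other things on the bench where they are.

Things in the scene. Friction and masses are not known exactly. Their poses are not given: they have to be found in the camera images.
- prop: The kiln prop to push: off-white ceramic tube, 44 mm across, 120 mm long, 0.18-0.37 kg, lying on the bench 60 to 105 mm before the gutter's mouth, square to it within 0.04 rad, within 4 mm of its centreline. Origin: on its axis at mid-length, 22 mm above what it lies on; y axis: the tube's axis. Rolls freely, also back down the gutter if let go below the catch.
- gutter: Fixed wooden gutter, 297 mm long, 170 mm wide. Origin: on the bench, middle of the feather edge where the floor meets the bench (low mouth). x: level, up the gutter to the stop; y: across, left looking up. Floor rises at 0.14 rad to 39 mm at the stop. 150 mm clear between cheeks 16 mm high over the floor, from x = 30 mm on; two 24 mm high boards flare the mouth to 205 mm at x = -30 mm. Open above.
- gutter_floor (a point): At the gutter's origin, tilted with its floor: x up along the slope, y across, z square to the floor (a prop on the floor has z = 22 mm). Along x: catch hinge 85 mm, raised catch tip 138 mm, end stop face 280 mm. Axis of a prop leaning back on the raised catch: 160 mm; three in a row 160, 204, 248 mm, with 9 mm of play to the stop (all pushed to the stop: lowest at 170 mm).
- waiting_low: A kiln prop like the one to push, lying across the gutter and leaning on the raised catch (origin and axes as for the prop). While the catch is pressed down it leans on the prop that presses it, and is pushed up the gutter by it.
- waiting_high: A second such prop, waiting next to it on its uphill side (origin and axes as for the prop). All props are best pushed at mid-height, 22 mm over what they lie on; fingertips that meet them above mid-height press them down and make them bind.
- catch (a joint): Sprung steel flap, 22 mm wide, 60 mm long, in a slot in mid-floor, hinged at its downhill end, tip pointing uphill. 0 rad: raised, tip 21 mm over the floor; 0.45 rad: pressed flush. A prop rolling up presses it down easily (spring under 1 N at the tip); it springs up once the prop's axis is past 162 mm on the slope and blocks the way back; a finger over it at mid-width would keep it down.
- catch_tip (a point): Middle of the tip edge of the raised catch, 21 mm over the floor (fixed to the gutter).
- stop_face (a point): Point on the face of the end stop (two rubber-faced blocks), 22 mm over the floor at mid-width.
- spare_tall: Bystander: spare kiln prop standing on end, 44 mm across, 150 mm tall, on the bench to the right of the gutter (looking up the gutter). Origin at the middle of its foot.
- spare_short: Bystander: shorter spare kiln prop standing on end, 44 mm across, 75 mm tall, right of the gutter. Origin at the middle of its foot.
- rolling_pin: Bystander: wooden rolling pin, 320 mm long and 41 mm thick, lying on the bench at the left, near the front edge. Origin at mid-length, on its underside.
- water_cup: Bystander: grey-green cup, 75 mm across, 48 mm tall, near the front edge of the bench. Origin at the middle of its foot.
- loop_tool: Bystander: trimming tool with a dark handle and wire loop, 205 mm long, lying at the left. Origin at mid-length, on its underside.
There are look-alikes about, which are no part of the job. Leave any orange look-alike of the waiting_high alone.

How it is judged:
By the outcome, as a careful person would: the job done as asked, in the order asked, and still so for the second after the job is handed in, with the robot touching nothing.
It also fails if it takes over 58 s, if anything falls off the work surface, if the arm or the gripper's body presses on something with over 40 N, if the wrist force passes 120 N, or if a joint passes its speed limit or range.

## Robot

A 6-joint arm with a two-finger parallel gripper is mounted at the origin on a cart in front of the work surface, level with it; the furniture and walls round the work are solid. World frame = base frame: x ahead of the robot, y to its left, z up, the work surface at z = 0. Lengths are in m, angles in rad, forces in N, time in s.
With the tool pointing down it reaches from about 0.3 to 0.75 m from the base axis. Payload 8.5 kg.
Tool frame: the origin (TCP) lies midway between the tips of the shut fingers; the grasp point (between the pads) lies 19 mm behind it; z points along the fingers, y is the line along which they close (so a half turn about z gives the same grasp; the last joint's range is limited). The gripper opens to 85 mm and grips with 20 to 120 N. Pads are 22 mm wide; open, the fingers measure 114 mm over their backs; the gripper's body (76 mm by 85 mm) begins 54 mm behind the grasp point. The pads swing forward as they close: fully open they stand 13 mm farther back than shut.
Start: joints at [-1.502, 0.381, 1.297, -0, 1.464, -0.215], TCP at [0.154, -0.528, 0.231] pointing down, gripper open.
Joint ranges: [-3.11, 3.11], [-0.89, 2.33], [0.22, 2.48], [-1.42, 4.56], [0.17, 2.85], [-2.88, 2.88]. Speed limits (rad/s): [2.39, 2.39, 3.14, 3.14, 3.14, 3.14].

## Interface

Orientations are given as a rotation vector (axis times angle).
In Python, from rig import bot, read_camera, calibration, job gives the robot as it stands.
- The arm moves only by the tool servo_tool, never from a script. Its argument "increments" is a list of rows, each a list of 2 entries, a list of its own where there are three numbers: the shift along the world's x, y, z in parts of the range, where 1.0 means 0.3 m, then the turn about the world's z in a scale on which 1.0 is 4 rad. In form: [[[tx, ty, tz], yaw], ...]. A call has 1 to 5 rows; each row is the pose to reach, as a shift and turn from the pose commanded when the call began; what a row does not reach only later rows make up. A row lasts 1/8 s, in which the tool goes at most 62.5 mm and 10.7 degrees, less where a joint would pass 70% of its speed; a pose out of reach is approached as far as the arm can. A shift or turn number past 1, either way, is cut back to 1. A call with a gripper value outside its range is refused whole. "hand" is the finger opening in mm, from 0 to 85.4, set as the call begins (left out, the last holds). The fingers move at their own pace and stop on an object; "squeeze" is the grip in N (left out, the last holds). Time passes only in rows, so rows that repeat a pose let the fingers close. It gives the time, the measured TCP pose, the force, the opening and the grip force at its end, in the units of the state.
- bot.read_state(): the state, without advancing time (a new reading comes with each control period).
- read_camera(name): name is "side" or "top"; returns the picture (384x512x3 uint8, red, green, blue); there is no depth.
- calibration(name): a dict with "vertical_fov" (degrees; the focal length in pixels is half the picture's height over the tangent of half this angle, whatever the lens; pixels are square), "cx", "cy" (the principal point, pixels), "rvec" (rotation vector, rad) and "tvec" (3), from world to camera coordinates, as OpenCV has them. Camera axes: x right, y down, z forward; pixel columns grow to the right and rows downward; lengths in m; the calibration is good to about 2 mm. A picture is of the moment at which its call begins. calibration takes no time and is no camera call.
- job.job_done(): hands the job in; it is judged then, once.
The state is a dict: "clock": time; "qpos": joint angles; "qd": joint speeds; "joint_torque": joint torques, N m; "ee_pos": TCP position; "tcp_rot": TCP orientation; "force": force on the tool from outside, world axes, zero at the start; "ft_torque": the same for the moment, N m; "gripper_width": opening from 0.0 (shut) to 1.0 (fully open); "finger_force": force on a finger pad.
Only numpy, scipy, OpenCV 4.12 (cv2) and the standard library are available. Lean on these libraries where they do the work, as an engineer would, in place of code of your own. Each camera call takes 0.05 s, during which the arm holds its last target. There are 200 camera calls.

## Working session

There is one attempt and no reset: what is moved stays moved. The work goes in short steps, Python scripts to look and compute and a tool call to move; the robot and the scene stay as the last step left them, time stands still between calls to the robot, and variables do not carry over. Pictures are saved under pics/ and viewed, at most 10 in all, crops included, and the job is handed in when it is done.

Besides the shell and the picture viewer there is one more tool, called after ">>>" by a JSON object that holds its "op" and its "data", one argument or row to a line. servo_tool: Moves the arm, as the interface text tells. Its arguments: {"type":"object","properties":{"increments":{"type":"array","items":{"type":"array"}},"hand":{"type":"number"},"squeeze":{"type":"number"}},"required":["increments"]}

```bash
mkdir -p pics; ls
python3 - <<'E'
from rig import bot, read_camera, calibration, job
import cv2
for n in("top","side"):
    cv2.imwrite(f"pics/{n}0.png",cv2.resize(read_camera(n)[:,:,::-1],(800,600),interpolation=cv2.INTER_CUBIC)); print(n,calibration(n))
print(bot.read_state())
E
```

```text
pics
top {'vertical_fov': 43.58306240699125, 'cx': 263.54200840231806, 'cy': 190.09291578839367, 'rvec': array([ 2.17176101, -2.19387284,  0.06525224]), 'tvec': array([0.12763949, 0.60465221, 1.44820659])}
side {'vertical_fov': 49.257412473369904, 'cx': 251.6647867628456, 'cy': 197.29615990580942, 'rvec': array([ 2.01435999, -0.00728578,  0.01579586]), 'tvec': array([-0.59557384,  0.09430494,  1.11641423])}
{'clock': 0.1, 'qpos': array([-1.50230002e+00,  3.81141069e-01,  1.29815487e+00, -1.81736414e-05,
        1.46356906e+00, -2.15293716e-01]), 'qd': array([-0.00025517, -0.00049359, -0.00243704, -0.00120191, -0.001137  ,
       -0.00021432]), 'joint_torque': array([ 4.40109769e-03, -4.49219334e+01, -2.31656063e+01, -1.86534262e-04,
        3.69063098e-03,  9.36365694e-06]), 'ee_pos': array([ 0.15397676, -0.52774536,  0.23077698]), 'tcp_rot': array([-3.10876105e+00, -4.44105336e-01, -1.18209637e-04]), 'force': array([0.22419761, 0.04774975, 0.30818494]), 'ft_torque': array([ 0.02746918,  0.00847375, -0.02403411]), 'finger_force': 0.0, 'gripper_width': 0.9993268603221176}
```

View pics/top0.png

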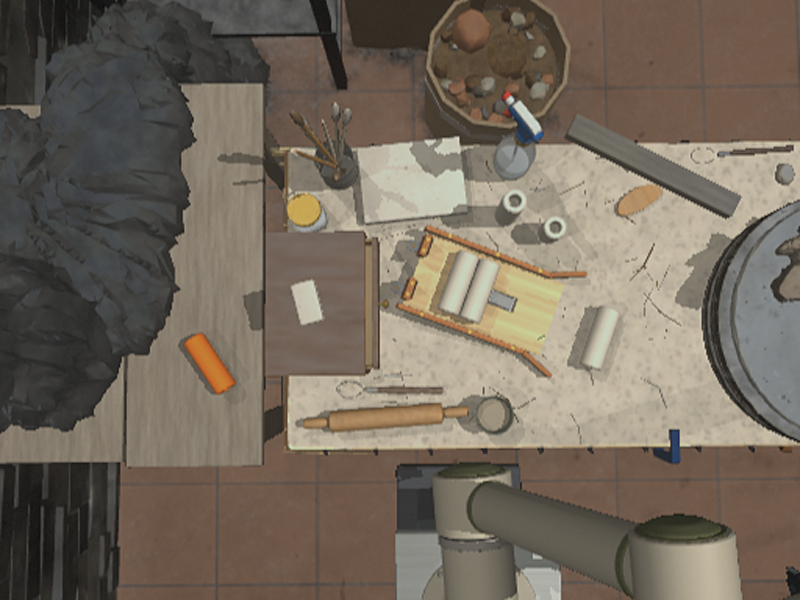

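View pics/side0.png

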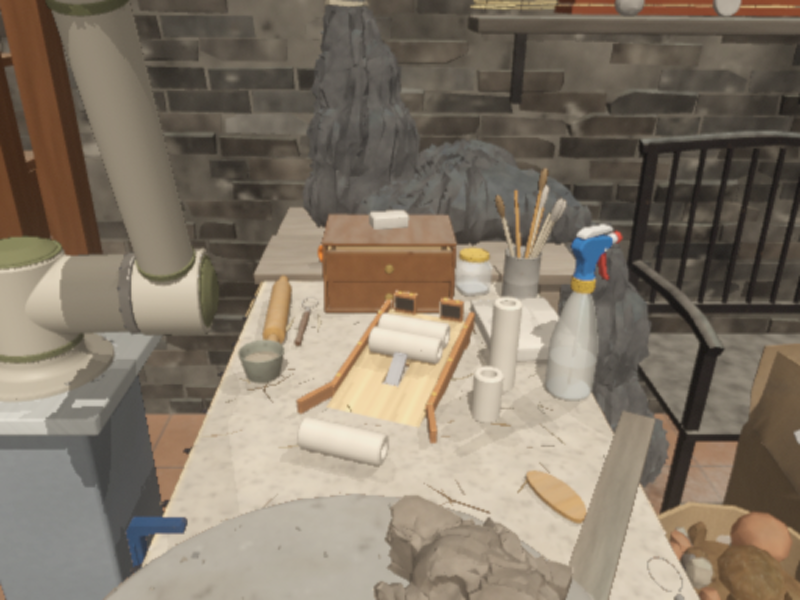

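The top view shows the off-white prop at about (600,338), the two waiting props at (458,283) and (480,290), and the catch at (502,300). Possible mix-ups are the orange tube (210,362), the standing spares (514,207) and (554,230), and the rolling pin (385,417). I choose the lying off-white tube at (600,338), which is at side (343,440). Next are close crops of both views.

Run:
```python
import cv2
from rig import read_camera
a=read_camera("top")[:,:,::-1][140:250,245:405]; b=read_camera("side")[:,:,::-1][180:300,180:320]
cv2.imwrite("pics/topc.png",cv2.resize(a,None,fx=5,fy=5,interpolation=cv2.INTER_CUBIC))
cv2.imwrite("pics/sidec.png",cv2.resize(b,None,fx=5,fy=5,interpolation=cv2.INTER_CUBIC))
```

```text
(no output)
```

View pics/topc.png

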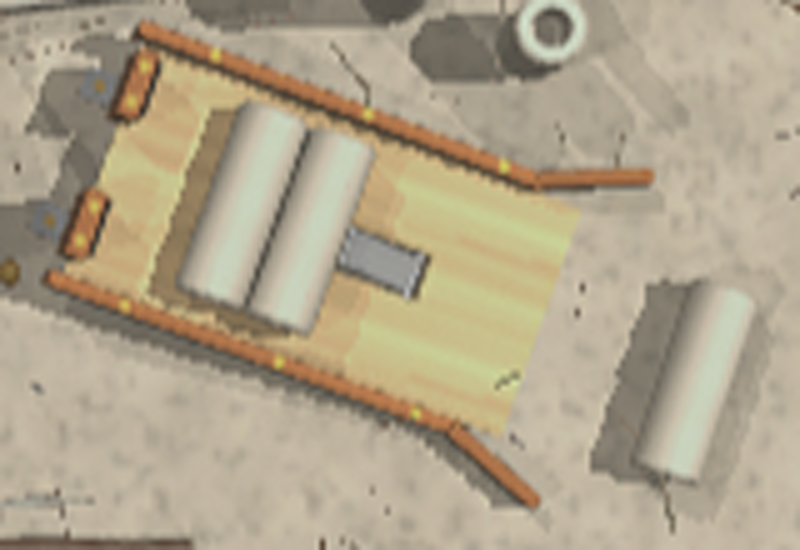

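View pics/sidec.png

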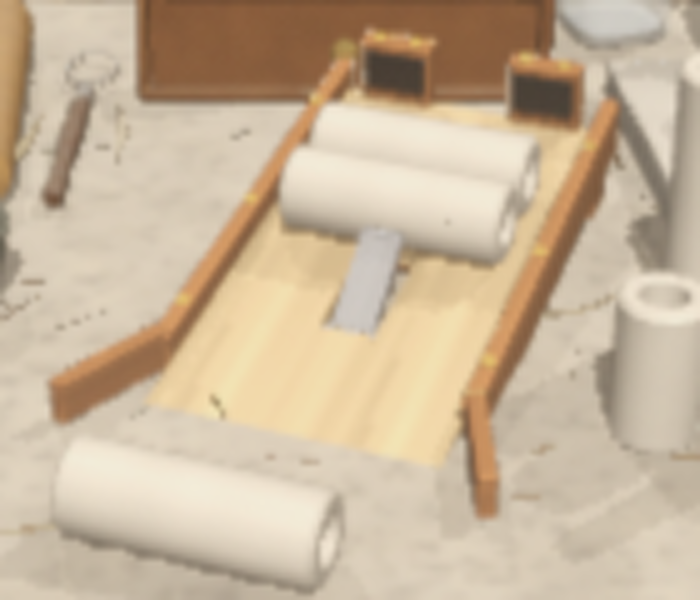

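Top crop: the prop silhouette is (697,278), (752,296), (693,480), (638,462), the feather edge (580,210)–(502,434), and the hinge (421,276). Side crop: the prop is centred at about (199,513), and the feather edge is (150,404)–(436,465). Next I triangulate.

```bash
cat > h.py <<'E'
import numpy as np, cv2
from rig import calibration
C={}
for n in("top","side"):
    c=calibration(n); f=192/np.tan(np.radians(c["vertical_fov"])/2)
    C[n]=(np.array([[f,0,c["cx"]],[0,f,c["cy"]],[0,0,1]]),c["rvec"],c["tvec"])
off={"top":(245,140),"side":(180,180)}
def px(n,p): return np.array(off[n])+(np.array(p,float)+.5)/5-.5
def tri(a,b):
    P=[K@np.c_[cv2.Rodrigues(r)[0],t] for K,r,t in (C["top"],C["side"])]
    X=cv2.triangulatePoints(P[0],P[1],px("top",a),px("side",b)).ravel(); return X[:3]/X[3]
def proj(n,X):
    K,r,t=C[n]; q=cv2.projectPoints(np.array(X,float).reshape(-1,3),r,t,K,None)[0].reshape(-1,2)
    return (q-np.array(off[n])+.5)*5-.5
E
python3 - <<'E'
from h import *
from scipy.optimize import least_squares
np.set_printoptions(precision=4,suppress=True)
L=tri((502,434),(150,404)); R=tri((580,210),(436,465)); H=tri((421,276),(350,329)); p=tri((695,379),(199,513))
w1=tri((313,231),(398,204)); w2=tri((242,204),(424,152)); st=tri((652,177),(488,485)); sl=tri((537,501),(57,384))
for n,v in dict(L=L,R=R,H=H,prop=p,wlow=w1,whigh=w2,flareR=st,flareL=sl).items(): print(n,v)
print("width",np.linalg.norm(L-R))
c,s=np.cos(.14),np.sin(.14); hw=np.linalg.norm((L-R)[:2])/2
G=np.array([[0,hw,0],[0,-hw,0],[85*c/1e3,0,85*s/1e3]])
obs={"top":[(502,434),(580,210),(421,276)],"side":[(150,404),(436,465),(350,329)]}
def W(q,X): 
    a=q[2]; X=np.array(X); return np.c_[q[0]+np.cos(a)*X[:,0]-np.sin(a)*X[:,1],q[1]+np.sin(a)*X[:,0]+np.cos(a)*X[:,1],X[:,2]]
fun=lambda q:np.concatenate([(proj(n,W(q,G))-obs[n]).ravel() for n in obs])
q0=np.r_[(L+R)[:2]/2,1.9]; r=least_squares(fun,q0); print("gutter",r.x,r.fun)
x,y,a=r.x; np.save("g.npy",r.x)
Ri=np.array([[np.cos(a),np.sin(a)],[-np.sin(a),np.cos(a)]])
for n,v in dict(prop=p,w1=w1,w2=w2,fR=st,fL=sl).items(): print(n,Ri@(v[:2]-r.x[:2]),v[2])
# prop ends: fit axis position and yaw from silhouette midpoints of ends
e1=(724.5,287);e2=(665.5,471)
for n in ("top",):
    g=lambda q:(proj(n,[[q[0]-.06*np.sin(q[2]),q[1]+.06*np.cos(q[2]),.022],[q[0]+.06*np.sin(q[2]),q[1]-.06*np.cos(q[2]),.022]])-[e2,e1]).ravel()
    t=least_squares(g,np.r_[p[:2],a]); print("prop fit",t.x,t.fun, Ri@(t.x[:2]-r.x[:2]))
E
```

```text
L [ 0.4926 -0.1286 -0.0016]
R [ 0.6296 -0.1797 -0.0005]
H [ 0.5898 -0.0791  0.0098]
prop [ 0.5243 -0.2432  0.0201]
wlow [ 0.6155 -0.0103  0.0436]
whigh [0.6312 0.0327 0.0523]
flareR [ 0.6489 -0.2207  0.018 ]
flareL [ 0.4517 -0.1454  0.0209]
width 0.14620439158504753
gutter [ 0.5607 -0.1559  1.2126] [ 3.0554  0.5012  3.0414  2.3502 -2.9063 -0.3336 -1.6359 -0.8672  2.1053
  1.1023  1.5118 -5.6753]
prop [-0.0946  0.0034] 0.020085973539289585
w1 [ 0.1556 -0.0003] 0.043630714668830686
w2 [0.2013 0.0001] 0.05226177071673627
fR [-0.0298 -0.1053] 0.018048129701146037
fL [-0.0284  0.1057] 0.020915447126118793
prop fit [ 0.5251 -0.2428  1.2354] [-0.5409  1.6069  0.5425 -1.6245] [-0.0939  0.0029]
```

Everything fits the text. Gutter origin is (0.561, -0.156), its direction 1.2126 rad, and the prop lies 94 mm before the mouth, 3 mm left of centre. Heights, the 146 mm width and the waiting props' positions (156, 201 mm) also agree. I'll straddle the catch with the fingers about 50 mm apart, yaw +53.2°.

Careful with the scale: shifts go in shares of 0.3 m and turns go in shares of 4 rad. That gives: 200 mm / 300 = 0.6667, 160 mm / 300 = 0.5333, 50 degrees / 229.1831 = 0.2182.

>>> {"op": "servo_tool", "data": {
  "increments": [
    [[0.1333, 0.0867, 0], 0.0436],
    [[0.2667, 0.1733, 0], 0.0873],
    [[0.4, 0.26, 0], 0.1309],
    [[0.5333, 0.3467, 0], 0.1745],
    [[0.6667, 0.4333, 0], 0.2182]
  ],
  "hand": 50
}}

```text
clock: 0.82
ee_pos: [0.3551, -0.3969, 0.2312]
tcp_rot: [-2.626, -1.724, -0.0]
force: [0.4, -0.5, 0.4]
gripper_width: 0.587
finger_force: 0.0
```

Converted, 154 mm / 300 = 0.5133, 120 mm / 300 = 0.4, 3.2 degrees / 229.1831 = 0.014.

>>> {"op": "servo_tool", "data": {
  "increments": [
    [[0.1333, 0.0867, 0], 0.014],
    [[0.2667, 0.1733, 0], 0.014],
    [[0.4, 0.26, 0], 0.014],
    [[0.5133, 0.3367, 0], 0.014],
    [[0.5133, 0.3367, 0], 0.014]
  ]
}}

```text
clock: 1.45
ee_pos: [0.5096, -0.2952, 0.2308]
tcp_rot: [-2.578, -1.794, -0.0]
force: [-0.7, 0.1, -0.4]
gripper_width: 0.589
finger_force: 0.0
```

Converted, -150 mm / 300 = -0.5, -120 mm / 300 = -0.4.

>>> {"op": "servo_tool", "data": {
  "increments": [
    [[0, 0, -0.1333], 0],
    [[0, 0, -0.2667], 0],
    [[0, 0, -0.4], 0],
    [[0, 0, -0.5], 0],
    [[0, 0, -0.5], 0]
  ]
}}

```text
clock: 2.08
ee_pos: [0.5066, -0.2968, 0.0796]
tcp_rot: [-2.579, -1.786, 0.002]
force: [-0.4, 0.4, 1.0]
gripper_width: 0.583
finger_force: 0.0
```

Converted, -71 mm / 300 = -0.2367, -70 mm / 300 = -0.2333.

>>> {"op": "servo_tool", "data": {
  "increments": [
    [[0, 0, -0.1], 0],
    [[0, 0, -0.1833], 0],
    [[0, 0, -0.2333], 0],
    [[0, 0, -0.2367], 0],
    [[0, 0, -0.2367], 0]
  ]
}}

```text
clock: 2.7
ee_pos: [0.5085, -0.2975, 0.0115]
tcp_rot: [2.58, 1.789, 0.001]
force: [0.8, -0.2, 0.1]
gripper_width: 0.586
finger_force: 0.0
```

Run:
```python
import cv2
import numpy as np
from rig import read_camera,bot
a=read_camera("top")[:,:,::-1][140:250,245:405]; b=read_camera("side")[:,:,::-1][200:320,160:320]
a=cv2.resize(a,None,fx=3.5,fy=3.5,interpolation=cv2.INTER_CUBIC); b=cv2.resize(b,(560,420),interpolation=cv2.INTER_CUBIC)
b=b[:210+5]; a=a[:385]
cv2.imwrite("pics/c1.png",np.vstack([a,b])); s=bot.read_state(); print(s["ee_pos"],s["force"])
```

```text
[ 0.50840985 -0.29735954  0.01138116] [ 0.00564819 -0.07214388 -0.33794283]
```

View pics/c1.png

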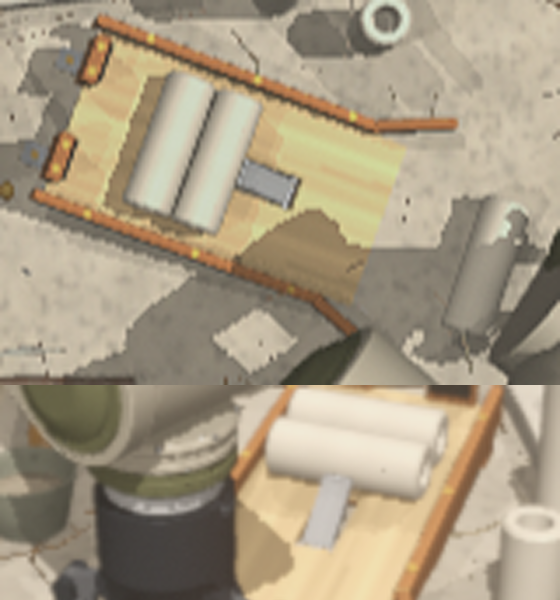

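Fingers are behind the prop (top view about (515,300)), square to it and clear of the rest. I start pushing slowly.

Converted, 23.4 mm / 300 = 0.078, 18.7 mm / 300 = 0.0623.

>>> {"op": "servo_tool", "data": {
  "increments": [
    [[0.006, 0.0157, -0.0067], 0],
    [[0.0117, 0.0313, -0.0133], 0],
    [[0.0177, 0.0467, -0.0133], 0],
    [[0.0233, 0.0623, -0.0133], 0],
    [[0.0293, 0.078, -0.0133], 0]
  ]
}}

```text
clock: 3.42
ee_pos: [0.5169, -0.2733, 0.0064]
tcp_rot: [2.582, 1.79, -0.0]
force: [0.2, 0.1, -0.3]
gripper_width: 0.585
finger_force: 0.1
```

Converted, 23.4 mm / 300 = 0.078, 18.7 mm / 300 = 0.0623.

>>> {"op": "servo_tool", "data": {
  "increments": [
    [[0.006, 0.0157, 0], 0],
    [[0.0117, 0.0313, 0], 0],
    [[0.0177, 0.0467, 0], 0],
    [[0.0233, 0.0623, 0], 0],
    [[0.0293, 0.078, 0], 0]
  ]
}}

```text
clock: 4.05
ee_pos: [0.5257, -0.2499, 0.0063]
tcp_rot: [-2.582, -1.79, 0.0]
force: [0.1, -0.5, 0.8]
gripper_width: 0.589
finger_force: 0.1
```

Converted, 23.4 mm / 300 = 0.078, 18.7 mm / 300 = 0.0623.

>>> {"op": "servo_tool", "data": {
  "increments": [
    [[0.006, 0.0157, 0], 0],
    [[0.0117, 0.0313, 0], 0],
    [[0.0177, 0.0467, 0], 0],
    [[0.0233, 0.0623, 0], 0],
    [[0.0293, 0.078, 0], 0]
  ]
}}

```text
clock: 4.68
ee_pos: [0.5345, -0.2265, 0.0063]
tcp_rot: [2.582, 1.79, 0.0]
force: [0.3, 0.0, 1.7]
gripper_width: 0.583
finger_force: 0.1
```

Converted, 23.4 mm / 300 = 0.078, 18.7 mm / 300 = 0.0623.

>>> {"op": "servo_tool", "data": {
  "increments": [
    [[0.006, 0.0157, 0], 0],
    [[0.0117, 0.0313, 0], 0],
    [[0.0177, 0.0467, 0], 0],
    [[0.0233, 0.0623, 0], 0],
    [[0.0293, 0.078, 0], 0]
  ]
}}

```text
clock: 5.3
ee_pos: [0.5433, -0.2031, 0.0063]
tcp_rot: [-2.582, -1.79, 0.0]
force: [-0.0, 0.9, -0.5]
gripper_width: 0.589
finger_force: 0.1
```

Run:
```python
import cv2
import numpy as np
from rig import read_camera
a=read_camera("top")[:,:,::-1][140:250,245:405]; b=read_camera("side")[:,:,::-1][200:290,160:320]
cv2.imwrite("pics/c2.png",cv2.resize(np.vstack([a,b]),None,fx=3,fy=3,interpolation=cv2.INTER_CUBIC))
```

```text
(no output)
```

View pics/c2.png

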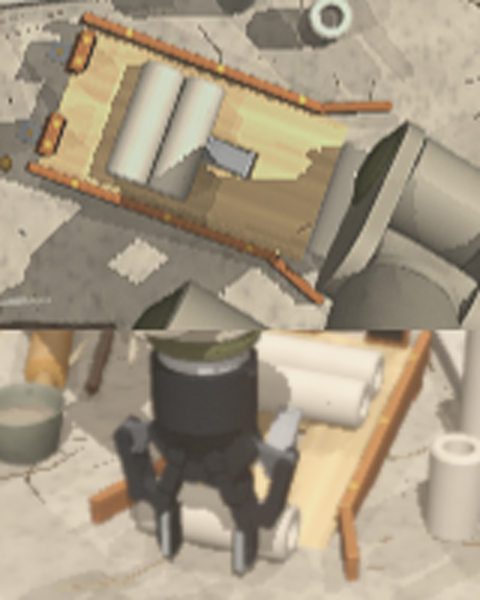

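The prop sits square in front of both fingers at the mouth (top about (335,205)), fingers low on it. On up the slope.

Converted, 23.4 mm / 300 = 0.078, 3.5 mm / 300 = 0.0117.

>>> {"op": "servo_tool", "data": {
  "increments": [
    [[0.006, 0.0157, 0], 0],
    [[0.0117, 0.0313, 0.001], 0],
    [[0.0177, 0.0467, 0.0023], 0],
    [[0.0233, 0.0623, 0.0043], 0],
    [[0.0293, 0.078, 0.0067], 0]
  ]
}}

```text
clock: 6.02
ee_pos: [0.5521, -0.1799, 0.0085]
tcp_rot: [2.581, 1.79, -0.0]
force: [-1.4, -1.0, 1.0]
gripper_width: 0.581
finger_force: 0.9
```

Converted, 23.4 mm / 300 = 0.078, 1.4 mm / 300 = 0.0047.

>>> {"op": "servo_tool", "data": {
  "increments": [
    [[0.006, 0.0157, 0.0023], 0],
    [[0.0117, 0.0313, 0.0047], 0],
    [[0.0177, 0.0467, 0.007], 0],
    [[0.0233, 0.0623, 0.0093], 0],
    [[0.0293, 0.078, 0.0117], 0]
  ]
}}

```text
clock: 6.65
ee_pos: [0.5609, -0.1563, 0.0119]
tcp_rot: [-2.582, -1.79, 0.0]
force: [-1.1, -1.7, 0.4]
gripper_width: 0.589
finger_force: 0.9
```

Converted, 23.4 mm / 300 = 0.078, 18.7 mm / 300 = 0.0623.

>>> {"op": "servo_tool", "data": {
  "increments": [
    [[0.006, 0.0157, 0.0023], 0],
    [[0.0117, 0.0313, 0.0047], 0],
    [[0.0177, 0.0467, 0.007], 0],
    [[0.0233, 0.0623, 0.0093], 0],
    [[0.0293, 0.078, 0.0117], 0]
  ]
}}

```text
clock: 7.28
ee_pos: [0.5697, -0.1329, 0.0154]
tcp_rot: [2.582, 1.79, 0.0]
force: [-0.9, -1.1, 1.0]
gripper_width: 0.586
finger_force: 0.9
```

Converted, 23.4 mm / 300 = 0.078, 18.7 mm / 300 = 0.0623.

>>> {"op": "servo_tool", "data": {
  "increments": [
    [[0.006, 0.0157, 0.0023], 0],
    [[0.0117, 0.0313, 0.0047], 0],
    [[0.0177, 0.0467, 0.007], 0],
    [[0.0233, 0.0623, 0.0093], 0],
    [[0.0293, 0.078, 0.0117], 0]
  ]
}}

```text
clock: 7.9
ee_pos: [0.5785, -0.1095, 0.0189]
tcp_rot: [-2.582, -1.79, 0.0]
force: [-0.5, -1.3, 0.0]
gripper_width: 0.586
finger_force: 0.9
```

Force is steady around 1.5 N. The row of waiting props comes about 29 mm further on, so I slow to 3 mm/row.

Converted, 14 mm / 300 = 0.0467, 1.3 mm / 300 = 0.0043.

>>> {"op": "servo_tool", "data": {
  "increments": [
    [[0.0037, 0.0093, 0.0013], 0],
    [[0.007, 0.0187, 0.0027], 0],
    [[0.0107, 0.028, 0.0043], 0],
    [[0.014, 0.0373, 0.0057], 0],
    [[0.0177, 0.0467, 0.007], 0]
  ]
}}

```text
clock: 8.52
ee_pos: [0.5839, -0.096, 0.0212]
tcp_rot: [2.582, 1.789, 0.0]
force: [-1.3, -3.9, 2.3]
gripper_width: 0.587
finger_force: 1.8
```

Converted, 14 mm / 300 = 0.0467, 1.3 mm / 300 = 0.0043.

>>> {"op": "servo_tool", "data": {
  "increments": [
    [[0.0037, 0.0093, 0.0013], 0],
    [[0.007, 0.0187, 0.0027], 0],
    [[0.0107, 0.028, 0.0043], 0],
    [[0.014, 0.0373, 0.0057], 0],
    [[0.0177, 0.0467, 0.007], 0]
  ]
}}

```text
clock: 9.15
ee_pos: [0.5889, -0.0817, 0.023]
tcp_rot: [2.582, 1.79, -0.001]
force: [-1.2, -4.2, 0.4]
gripper_width: 0.59
finger_force: 2.1
```

>>> {"op": "servo_tool", "data": {
  "increments": [
    [[0.0037, 0.0093, 0.0013], 0],
    [[0.007, 0.0187, 0.0027], 0],
    [[0.0107, 0.028, 0.0043], 0],
    [[0.014, 0.0373, 0.0057], 0],
    [[0.0177, 0.0467, 0.007], 0]
  ]
}}

```text
clock: 9.78
ee_pos: [0.5943, -0.0676, 0.0251]
tcp_rot: [-2.582, -1.79, 0.0]
force: [-1.9, -4.0, -0.1]
gripper_width: 0.587
finger_force: 2.0
```

Converted, 14 mm / 300 = 0.0467, 11.2 mm / 300 = 0.0373.

>>> {"op": "servo_tool", "data": {
  "increments": [
    [[0.0037, 0.0093, 0.0013], 0],
    [[0.007, 0.0187, 0.0027], 0],
    [[0.0107, 0.028, 0.0043], 0],
    [[0.014, 0.0373, 0.0057], 0],
    [[0.0177, 0.0467, 0.007], 0]
  ]
}}

```text
clock: 10.4
ee_pos: [0.5997, -0.0536, 0.0272]
tcp_rot: [-2.582, -1.79, 0.0]
force: [-1.9, -3.2, 0.2]
gripper_width: 0.585
finger_force: 2.0
```

Run:
```python
import cv2
import numpy as np
from rig import read_camera
a=read_camera("top")[:,:,::-1][140:230,245:375]; b=read_camera("side")[:,:,::-1][180:280,180:310]
cv2.imwrite("pics/c3.png",cv2.resize(np.vstack([a,b]),None,fx=3.1,fy=3.1,interpolation=cv2.INTER_CUBIC))
```

```text
(no output)
```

View pics/c3.png

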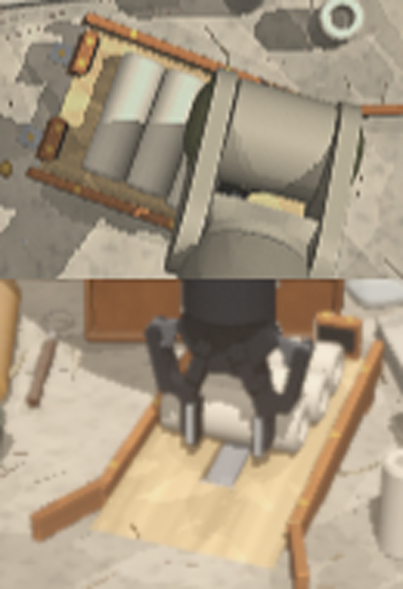

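All three are in a row, the new prop pressing the catch, fingers to either side of the catch. I continue at 2 mm/row, watching the force for the stop.

Converted, 9.4 mm / 300 = 0.0313, 7.5 mm / 300 = 0.025.

>>> {"op": "servo_tool", "data": {
  "increments": [
    [[0.0023, 0.0063, 0.001], 0],
    [[0.0047, 0.0123, 0.002], 0],
    [[0.007, 0.0187, 0.0027], 0],
    [[0.0093, 0.025, 0.0037], 0],
    [[0.0117, 0.0313, 0.0047], 0]
  ]
}}

```text
clock: 11.12
ee_pos: [0.6031, -0.0442, 0.0286]
tcp_rot: [-2.582, -1.79, 0.0]
force: [-2.3, -3.9, -0.0]
gripper_width: 0.586
finger_force: 1.8
```

Converted, 5.6 mm / 300 = 0.0187, 3.7 mm / 300 = 0.0123.

>>> {"op": "servo_tool", "data": {
  "increments": [
    [[0.0023, 0.0063, 0.001], 0],
    [[0.0047, 0.0123, 0.002], 0],
    [[0.007, 0.0187, 0.0027], 0],
    [[0.007, 0.0187, 0.0027], 0]
  ]
}}

```text
clock: 11.62
ee_pos: [0.6053, -0.0384, 0.0295]
tcp_rot: [-2.582, -1.79, -0.001]
force: [-0.3, -1.1, -0.4]
gripper_width: 0.587
finger_force: 0.5
```

Run:
```python
import cv2
import numpy as np
from rig import read_camera
from h import *
q=np.load("g.npy"); a=q[2]
def S(s,y,z):
    X=s*np.cos(.14)-z*np.sin(.14); Z=s*np.sin(.14)+z*np.cos(.14)
    return [q[0]+np.cos(a)*X-np.sin(a)*y,q[1]+np.sin(a)*X+np.cos(a)*y,Z]
a0=read_camera("top")[:,:,::-1][140:220,245:335].copy(); b=read_camera("side")[:,:,::-1][180:280,180:310].copy()
A=cv2.resize(a0,None,fx=5,fy=5,interpolation=cv2.INTER_CUBIC);B=cv2.resize(b,None,fx=5,fy=5,interpolation=cv2.INTER_CUBIC)[50:500]
# seam marks between props, if the low prop is at 160 (blue), 165 (green), 170 (red): high prop uphill flank and both seams at axis height
for s,c in((160,(255,0,0)),(165,(0,200,0)),(170,(0,0,255))):
    for d in(66,):
        p=proj("top",[S((s+d)/1e3,y,.022) for y in(-.06,-.04)]).astype(int)
        cv2.line(A,tuple(map(int,p[0])),tuple(map(int,p[1])),c,1)
cv2.imwrite("pics/c4.png",A[:, :]); cv2.imwrite("pics/c4b.png",B)
```

```text
(no output)
```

View pics/c4.png

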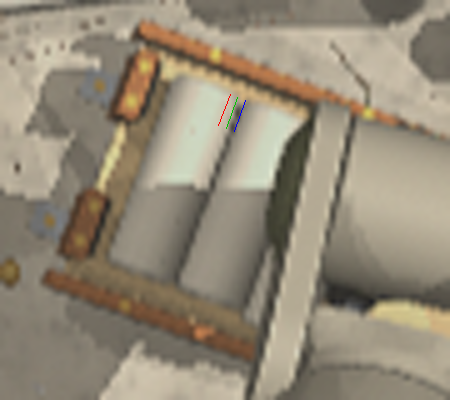

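The seam sits between the 160 and 165 marks, so the low prop is near s = 163. That matches the kinematics (163.4). I push 3 mm further, still short of the stop.

Converted, 3.3 mm / 300 = 0.011, 2.8 mm / 300 = 0.0093.

>>> {"op": "servo_tool", "data": {
  "increments": [
    [[0.0013, 0.003, 0.0003], 0],
    [[0.0023, 0.0063, 0.001], 0],
    [[0.0037, 0.0093, 0.0013], 0],
    [[0.0043, 0.011, 0.0017], 0],
    [[0.0043, 0.011, 0.0017], 0]
  ]
}}

```text
clock: 12.35
ee_pos: [0.6065, -0.0355, 0.03]
tcp_rot: [2.582, 1.79, 0.0]
force: [-0.6, -3.8, 0.1]
gripper_width: 0.587
finger_force: 1.7
```

Converted, -7.5 mm / 300 = -0.025, -5.6 mm / 300 = -0.0187.

>>> {"op": "servo_tool", "data": {
  "increments": [
    [[-0.0013, -0.003, -0.0003], 0],
    [[-0.003, -0.0077, -0.001], 0],
    [[-0.0047, -0.0123, -0.002], 0],
    [[-0.007, -0.0187, -0.0027], 0],
    [[-0.0093, -0.025, -0.0037], 0]
  ]
}}

```text
clock: 12.98
ee_pos: [0.6037, -0.0431, 0.0288]
tcp_rot: [2.582, 1.79, 0.0]
force: [0.0, -0.0, 0.2]
gripper_width: 0.587
finger_force: 0.0
```

Run:
```python
import cv2
from rig import read_camera
b=read_camera("side")[:,:,::-1][190:270,185:305]
cv2.imwrite("pics/c5.png",cv2.resize(b,None,fx=6,fy=6,interpolation=cv2.INTER_CUBIC))
```

```text
(no output)
```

View pics/c5.png

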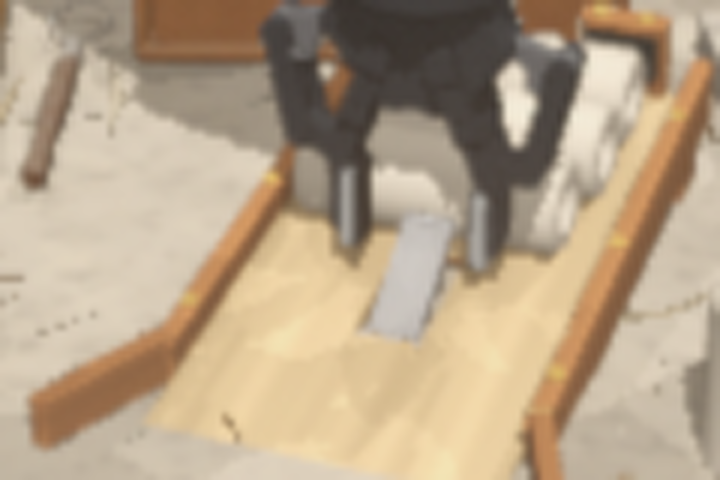

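The catch is up (tip about (425,215), raised in front of the prop) and the finger force is zero, so the prop rests on the catch. I back off down the slope, then rise clear.

Converted, -46.8 mm / 300 = -0.156, -37.5 mm / 300 = -0.125.

>>> {"op": "servo_tool", "data": {
  "increments": [
    [[-0.0117, -0.0313, 0], 0],
    [[-0.0233, -0.0623, 0], 0],
    [[-0.035, -0.0933, 0], 0],
    [[-0.0467, -0.125, 0.0333], 0],
    [[-0.0583, -0.156, 0.1], 0]
  ]
}}

```text
clock: 13.65
ee_pos: [0.5857, -0.0905, 0.0592]
tcp_rot: [-2.581, -1.789, 0.001]
force: [-0.4, 0.0, 0.5]
gripper_width: 0.583
finger_force: 0.0
```

Converted, 170 mm / 300 = 0.5667, 150 mm / 300 = 0.5.

>>> {"op": "servo_tool", "data": {
  "increments": [
    [[-0.0333, -0.09, 0.1], 0],
    [[-0.0667, -0.18, 0.2333], 0],
    [[-0.1, -0.2667, 0.3667], 0],
    [[-0.1333, -0.3567, 0.5], 0],
    [[-0.1667, -0.45, 0.5667], 0]
  ]
}}

```text
clock: 14.28
ee_pos: [0.5358, -0.2262, 0.2321]
tcp_rot: [2.579, 1.787, 0.002]
force: [0.0, 0.6, -0.7]
gripper_width: 0.586
finger_force: 0.0
```

>>> {"op": "servo_tool", "data": {
  "increments": [
    [[-0.1333, -0.0867, 0], 0],
    [[-0.2667, -0.1733, 0], 0],
    [[-0.4, -0.26, 0], 0],
    [[-0.5, -0.3333, 0], 0],
    [[-0.5, -0.3333, 0], 0]
  ]
}}

```text
clock: 14.9
ee_pos: [0.3844, -0.3261, 0.2296]
tcp_rot: [2.584, 1.785, -0.0]
force: [0.6, 0.5, 0.8]
gripper_width: 0.587
finger_force: 0.0
```

Run:
```python
import cv2
import numpy as np
from rig import read_camera
a=read_camera("top")[:,:,::-1][120:290,170:400]; b=read_camera("side")[:,:,::-1][170:300,120:350]
cv2.imwrite("pics/c6.png",cv2.resize(np.vstack([a,b]),None,fx=2,fy=2,interpolation=cv2.INTER_CUBIC))
```

```text
(no output)
```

View pics/c6.png

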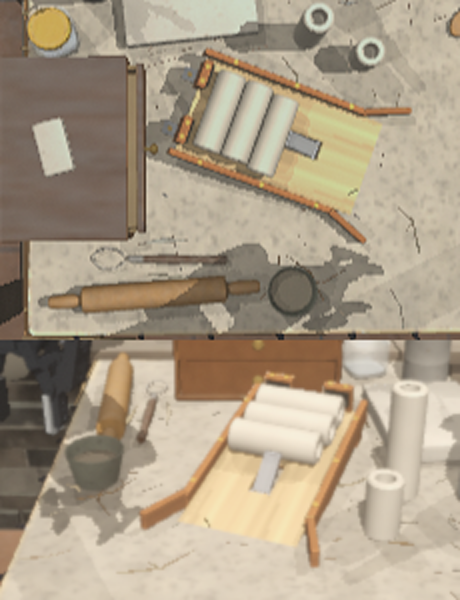

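All three props lie in a row (top about (220,112), (247,120), (273,133)). The catch is raised behind the lowest one, and the bystanders have not moved. I hand in.

```bash
python3 -c "
from rig import job
print(job.job_done())"
```

```text
the job is handed in; nothing more can be done
None
```

The third prop is in: all three lie in a row between the raised catch and the end stop, nothing else was moved, and the job was handed in at about 15 s.

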